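Put the mixed desk things back in their trays

ROBOT

A 7-joint arm with a two-finger parallel gripper is mounted at the origin on the work surface; the furniture and walls round the work are solid. World frame = base frame: x ahead of the robot, y to its left, z up, the work surface at z = 0. Lengths are in m, angles in degrees, forces in N, time in s.
With the tool pointing down it reaches from about 0.425 to 0.95 m from the base axis. Payload 16.7 kg.
Tool frame: the origin (TCP) lies at the very end of the fingers, on their centre line; the grasp point (between the pads) lies 19 mm behind it (robot.hold_point_z is the distance from the TCP to the grasp point, in m); z points along the fingers, y is the line along which they close (so a half turn about z gives the same grasp; the last joint's range is limited). The gripper opens to 94 mm and grips with 3 to 60 N. Pads are 16 mm wide; open, the fingers measure 119 mm over their backs; the gripper's body (75 mm by 177 mm) begins 78 mm behind the grasp point.
Start: joints at [55.777, 24.414, 4.234, 92.017, -1.954, 63.644, -3.845], TCP at [0.292, -0.608, 0.205] pointing down, gripper open.
Joint ranges: [-163.25, 163.25], [-28.42, 122.38], [-70.27, 78.77], [12.13, 141.07], [-58.53, 238.53], [9.26, 117.41], [-156.51, 156.51]. Speed limits (degrees/s): [108.29, 108.29, 136.94, 136.94, 172.46, 172.46, 172.46].

INTERFACE

Orientations are given as a 3x3 rotation matrix whose columns are the frame's x, y, z axes.
In Python, from rig import robot gives the robot as it stands.
- The arm moves only by the tool play_rows, never from a script. Its argument "targets" is a list of rows, each a list of 5 numbers: the shift along the tool's x, y, z in cm, then the turn about the tool's z in degrees, then the closure, from 0 (fully open) to 1 (shut). In form: [[tx, ty, tz, spin, fingers], ...]. A call has 1 to 5 rows; each row shifts and turns the commanded pose from where the row before left it, along the tool's axes as they then stand; what a row does not reach is not made up. A row lasts 1/8 s, in which the tool goes at most 62.5 mm and 10.7 degrees, less where a joint would pass 70% of its speed; a pose out of reach is approached as far as the arm can. A call is refused whole if a number of a shift passes 6.25 or a number of a turn 10.7, either way. A call with a gripper value outside its range is refused whole. The fingers move at their own pace and stop on an object; the grip force is fixed at half the most. Time passes only in rows, so rows that do not move let the fingers close. It gives the time, the measured TCP pose, the force, the opening and the grip force at its end, in the units of the state.
- robot.read_state(): the state, without advancing time (a new reading comes with each control period).
- robot.read_camera(name): name is "scene" or "top" or "wrist"; returns the picture (420x560x3 uint8, blue, green, red); there is no depth.
- robot.get_calibration(name): a dict with "vertical_fov" (degrees; the focal length in pixels is half the picture's height over the tangent of half this angle, whatever the lens; pixels are square), "cx", "cy" (the principal point, pixels), "xyz" and "orientation" of the camera in the world. Camera axes: x right, y down, z forward; pixel columns grow to the right and rows downward; lengths in m; the calibration is good to about 2 mm. A picture is of the moment at which its call begins: read the wrist's pose just before it. get_calibration takes no time and is no camera call; for the wrist camera it gives the pose at the moment of the call.
- robot.finish_job(): hands the job in; it is judged then, once.
Trained networks look in the newest picture that a camera, given by its name, has taken for a name from the list of things; names that differ only in an ending like _2 or _b are one class to them, and where a whole thing is asked for, a point or a joint stands for the part that bears it (a point fixed in the world has none). Each returns a list of dicts, best first, with "confidence" (0 to 1); they miss things now and then, are a little off and sometimes report something else, mostly with a low value. They report only what shows in the picture. A call takes as long as a camera call. They do not tell look-alikes from the thing itself.
- robot.regions_of(name, camera): "mask" (420x560 bool, what is visible of it) and "rect" ([left, top, right, bottom] in pixels, round what is visible of it).
The state is a dict: "t": time; "joint_pos": joint angles; "joint_velocities": joint speeds; "effort": joint torques, N m; "ee_pos": TCP position; "tcp_rot": TCP orientation; "ft_force": force on the tool from outside, world axes, zero at the start; "wrist_torque": the same for the moment, N m; "finger_gap": finger opening in m; "gripper_force": force on a finger pad.
Only numpy, scipy, OpenCV 4.12 (cv2) and the standard library are available. Lean on these libraries where they do the work, as an engineer would, in place of code of your own. Each camera call takes 0.05 s, during which the arm holds its last target. There are 200 camera calls.

TASK

Put away the things lying in front of the three grey trays: both hand stamps in the tray with the ink pad, the glue stick and the correction-tape roller in the tray with the stapler, and the plug in the tray with the charger brick. Everything goes on the tray floor beside what already lies there, the stamps and the glue stick standing upright, the roller and the plug lying flat. Leave the mug and the block of sticky notes where they are.

Things in the scene. Friction and masses are not known exactly. Their poses are not given: they have to be found in the camera images.
- stamp_long: hand stamp standing upright: wooden block 25 (x) x 58 (y) x 18 mm high with an upright turned black knob handle (round, about 24 mm thick at most, from 18 to 70 mm high) on its centre. Origin: centre of the underside, z up. 60 g, loose.
- stamp_short: hand stamp standing upright: wooden block 25 (x) x 46 (y) x 18 mm high with an upright turned red knob handle (round, about 24 mm thick at most, from 18 to 70 mm high) on its centre. Origin: centre of the underside, z up. 60 g, loose.
- glue: glue stick standing upright: round, 26 mm thick, 86 mm high, cap on (it does not come off). Origin: centre of the underside, z up. 35 g, loose.
- roller: blue correction-tape roller lying flat: rounded body 39 mm wide (x) at the middle, 98 mm long (y), 16 mm high, small tip at the -y end. Origin: centre of the underside, z up. 30 g, loose; take it across its 39 mm width at the middle.
- plug: black mains plug lying flat with its pins sideways: 24 mm high; its body runs from x = -14 to +34 mm and is 46 mm wide (y), the pins stick out from x = -14 to -34 mm. Origin: on the underside, 10 mm from the body's middle towards the pins; z up. 90 g, loose; take the body across its 46 mm width.
- stamp_tray: low open grey tray, fixed, the one holding a closed dark-blue ink pad tin (83 x 120 x 15 mm). Outside 190 (x) x 160 (y) mm, 22 mm high; walls and floor 4 mm thick. Origin: centre of the underside; -x is the side with the small card holder, near the robot. Its content is fixed in it, centred at x = +46 mm, long side along y; the floor from x = -91 to +4 mm is free.
- stationery_tray: low open grey tray, fixed, the one holding a red and black stapler (34 x 144 x 57 mm). Outside 190 (x) x 160 (y) mm, 22 mm high; walls and floor 4 mm thick. Origin: centre of the underside; -x is the side with the small card holder, near the robot. Its content is fixed in it, centred at x = +68 mm, long side along y; the floor from x = -91 to +50 mm is free.
- charger_tray: low open grey tray, fixed, the one holding a black laptop charger brick (50 x 115 x 30 mm). Outside 190 (x) x 160 (y) mm, 22 mm high; walls and floor 4 mm thick. Origin: centre of the underside; -x is the side with the small card holder, near the robot. Its content is fixed in it, centred at x = +60 mm, long side along y; the floor from x = -91 to +35 mm is free.
- mug: white mug, a bystander, loose: 81 mm across, 94 mm high. Origin: centre of the underside of its bounding box, handle included.
- sticky_block: square block of sticky notes, a bystander, loose: 75 x 76 x 32 mm. Origin: centre of the underside.
Not all that is in view belongs to the job. What is shaped like the stamp_short but pink or turquoise is not meant.

How it is judged:
By the outcome, as a careful person would: the job done as asked, in the order asked, and still so for the second after the job is handed in, with the robot touching nothing.
It also fails if it takes over 128 s, if anything falls off the work surface, if the arm or the gripper's body presses on something with over 40 N, if the wrist force passes 120 N, or if a joint passes its speed limit or range.

## Working session

There is one attempt and no reset: what is moved stays moved. The work goes in short steps, Python scripts to look and compute and a tool call to move; the robot and the scene stay as the last step left them, time stands still between calls to the robot, and variables do not carry over. Pictures are saved under pics/ and viewed, at most 14 in all, crops included, and the job is handed in when it is done.

Besides the shell and the picture viewer there is one more tool, called after "Call:" as a command line: name --pt "numbers of a row" for each row, then --argument value for the rest. play_rows: Moves the arm, as the interface text tells. Its arguments: {"type":"object","properties":{"targets":{"type":"array","items":{"type":"array","items":{"type":"number"}}}},"required":["targets"]}

```bash
ls; mkdir -p pics; python3 - <<'E'
from rig import robot
import cv2,numpy as np
for n in("scene","top"):
    cv2.imwrite(f"pics/{n}0.png",robot.read_camera(n)); c=robot.get_calibration(n);print(n,c)
    
s=robot.read_state();print(s["t"],s["ee_pos"],s["tcp_rot"],s["finger_gap"])
print(robot.get_calibration("wrist"))
E
```

```text
pics
scene {'vertical_fov': 57.49348424392838, 'cx': 283.6727342832333, 'cy': 213.47653629647883, 'xyz': array([-0.28961822, -0.35973793,  0.54221255]), 'orientation': array([[ 0.52810549, -0.39936926,  0.74940563],
       [-0.84900889, -0.26597036,  0.45655631],
       [ 0.01698513, -0.87736193, -0.47952846]])}
top {'vertical_fov': 42.059947999239434, 'cx': 274.6076897378058, 'cy': 212.12783630502045, 'xyz': array([-0.26305485, -0.1784806 ,  1.45499539]), 'orientation': array([[ 0.33274995, -0.81555161,  0.47344804],
       [-0.94296044, -0.29316219,  0.15773884],
       [ 0.0101529 , -0.49893036, -0.8665826 ]])}
0.1 [ 0.29205169 -0.6081468   0.20486728] [[ 9.01428261e-01  4.32928164e-01 -5.43226987e-04]
 [ 4.32928497e-01 -9.01427777e-01  9.38341254e-04]
 [-8.34455392e-05 -1.08102577e-03 -9.99999412e-01]] 0.09394247661345666
{'vertical_fov': 65.76822202344864, 'cx': 276.2636800360882, 'cy': 212.2514430675989, 'xyz': array([ 0.35119676, -0.57993492,  0.38304331]), 'orientation': array([[ 0.43291509, -0.87740125, -0.20676451],
       [-0.90143405, -0.42164851, -0.09812841],
       [-0.00108396,  0.22886584, -0.97345737]])}
```

View pics/scene0.png

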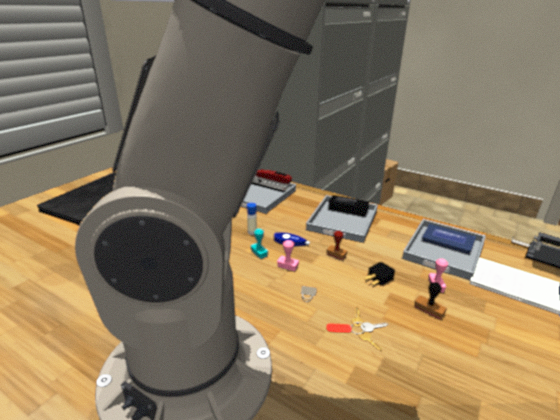

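View pics/top0.png

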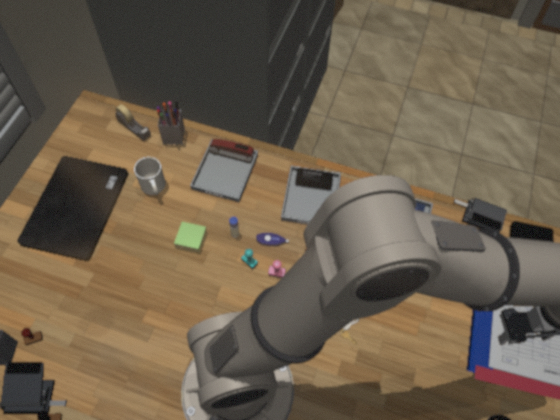

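```bash
cat > h.py <<'E'
from rig import robot
import cv2,numpy as np
from scipy.optimize import differential_evolution, minimize
def box(x0,x1,y0,y1,z0,z1): return np.array([[x,y,z] for x in(x0,x1) for y in(y0,y1) for z in(z0,z1)])/1e3
def cyl(r,z0,z1,ry=None):
    a=np.linspace(0,2*np.pi,24,endpoint=False); return np.array([[r*np.cos(t),(ry or r)*np.sin(t),z] for t in a for z in(z0,z1)])/1e3
def stamp(l): return [box(-12.5,12.5,-l/2,l/2,0,18),cyl(7,18,50),cyl(12,50,66),cyl(8,66,70)]
M=dict(stamp_long=stamp(58),stamp_short=stamp(46),glue=[cyl(13,0,86)],
 roller=[cyl(19.5,0,16,ry=44),box(-4,4,-49,-40,3,12)],
 plug=[box(-14,34,-23,23,0,24),box(-34,-14,-12,12,10,14)])
for t,c in(("stamp_tray",box(4.5,87.5,-60,60,4,19)),("stationery_tray",box(51,85,-72,72,4,61)),("charger_tray",box(35,85,-57,57,4,34))):
    M[t]=[box(-95,95,-80,80,0,22),c]
M["mug"]=[cyl(40,0,94)];M["sticky_block"]=[box(-37.5,37.5,-38,38,0,32)]
def f(c): return 210/np.tan(np.radians(c["vertical_fov"]/2))
def proj(P,c):
    q=(P-c["xyz"])@c["orientation"]; return q[:,:2]/q[:,2:]*f(c)+[c["cx"],c["cy"]]
def ray(u,v,c,z):
    d=c["orientation"]@np.array([(u-c["cx"])/f(c),(v-c["cy"])/f(c),1]); return c["xyz"]+d*(z-c["xyz"][2])/d[2]
S=4
def render(name,p,c,z=0,roi=None):
    a=p[2];R=np.array([[np.cos(a),-np.sin(a),0],[np.sin(a),np.cos(a),0],[0,0,1]])
    im=np.zeros(((roi[3]-roi[1])*S,(roi[2]-roi[0])*S),np.uint8)
    for part in M[name]:
        q=proj(part@R.T+[p[0],p[1],z],c)-[roi[0]-.5,roi[1]-.5]
        cv2.fillConvexPoly(im,cv2.convexHull(np.round(np.clip(q,-500,1500)*S).astype(np.int32)),1)
    return im>0
def fit(name,obs,z=0,yaw=None,x0=None):
    """obs: list of (mask,calib). returns x,y,yaw(deg),IoU"""
    prep=[]
    for m,c in obs:
        v,u=np.nonzero(m); roi=[max(u.min()-25,0),max(v.min()-25,0),min(u.max()+25,560),min(v.max()+25,420)]
        mm=cv2.resize(m[roi[1]:roi[3],roi[0]:roi[2]].astype(np.uint8),None,fx=S,fy=S,interpolation=cv2.INTER_NEAREST)>0
        prep.append((mm,c,roi))
    if x0 is None:
        m,c=obs[0]; v,u=np.nonzero(m); x0=ray(u.mean(),v.mean(),c,z+.015)
    def cost(p):
        s=0
        for mm,c,roi in prep:
            r=render(name,p,c,z,roi); s+=1-(r&mm).sum()/(r|mm).sum()
        return s/len(prep)
    yb=(-np.pi,np.pi) if yaw is None else (yaw-.35,yaw+.35)
    o=differential_evolution(cost,[(x0[0]-.05,x0[0]+.05),(x0[1]-.05,x0[1]+.05),yb],popsize=12,maxiter=40,seed=1,polish=False)
    return np.round([o.x[0]*1e3,o.x[1]*1e3,np.degrees(o.x[2]),1-o.fun],2)
E
python3 - <<'E'
from h import *
import pickle
D={}
for n in ["stamp_long","stamp_short","glue","roller","plug","stamp_tray","stationery_tray","charger_tray","mug","sticky_block"]:
    for cam in("scene","top"):
        r=robot.regions_of(n,cam); c=robot.get_calibration(cam); D[n,cam]=r
        for d in r[:4]:
            if d["confidence"]>.2:
                q=d["rect"];w=ray((q[0]+q[2])/2,(q[1]+q[3])/2,c,.02)
                print(n,cam,round(d["confidence"],2),np.round(q),d["mask"].sum(),np.round(w[:2],3))
pickle.dump(D,open("d0.pkl","wb"))
E
```

```text
stamp_long scene 0.63 [415. 284. 448. 322.] 645 [ 0.373 -0.309]
stamp_short scene 0.81 [426. 261. 447. 294.] 322 [ 0.463 -0.298]
stamp_short scene 0.76 [326. 234. 350. 263.] 336 [ 0.447 -0.068]
stamp_short scene 0.65 [276. 242. 300. 273.] 378 [0.348 0.015]
stamp_short scene 0.62 [247. 229. 267. 259.] 295 [0.355 0.109]
stamp_short top 0.75 [266. 260. 282. 278.] 190 [0.344 0.021]
stamp_short top 0.48 [242. 249. 254. 268.] 192 [0.35  0.104]
glue scene 0.67 [248. 202. 257. 238.] 292 [0.447 0.189]
glue top 0.67 [228. 217. 240. 235.] 173 [0.435 0.181]
roller scene 0.71 [274. 230. 310. 249.] 290 [0.421 0.048]
roller top 0.77 [257. 230. 284. 247.] 264 [0.432 0.064]
plug scene 0.89 [365. 262. 396. 287.] 501 [ 0.407 -0.191]
stamp_tray scene 0.8 [401. 221. 482. 279.] 3114 [ 0.584 -0.284]
stamp_tray scene 0.75 [246. 168. 296. 214.] 1479 [0.628 0.249]
stamp_tray top 0.77 [414. 199. 430. 215.] 146 [ 0.691 -0.335]
stationery_tray scene 0.67 [241. 165. 297. 213.] 1500 [0.638 0.262]
stationery_tray top 0.74 [192. 139. 258. 200.] 2947 [0.614 0.283]
charger_tray scene 0.61 [308. 197. 377. 242.] 2246 [ 0.587 -0.017]
charger_tray top 0.79 [278. 162. 342. 225.] 2306 [0.62  0.002]
mug top 0.59 [134. 159. 164. 193.] 929 [0.511 0.498]
sticky_block top 0.67 [174. 223. 207. 255.] 694 [0.351 0.286]
```

```bash
time python3 - <<'E'
from h import *
import pickle
D=pickle.load(open("d0.pkl","rb"))
C={c:robot.get_calibration(c) for c in("scene","top")}
def go(label,n,ks,yaw=None):
    obs=[(D[n,cam][i]["mask"],C[cam]) for cam,i in ks]
    x0=None
    if "tray" in n:
        c=ks[0]; q=D[n,c[0]][c[1]]["rect"];x0=ray((q[0]+q[2])/2,(q[1]+q[3])/2,C[c[0]],.02)
    for o in ([obs] if len(obs)==1 else [[o] for o in obs]): print(label,fit(n,o,yaw=yaw,x0=x0),flush=True)
s,t="scene","top"
go("long","stamp_long",[(s,0)]);go("pinkR","stamp_short",[(s,0)]);go("short","stamp_short",[(s,1)])
go("pinkL","stamp_short",[(s,2),(t,0)]);go("turq","stamp_short",[(s,3),(t,1)])
go("glue","glue",[(s,0),(t,0)],0);go("roller","roller",[(s,0),(t,0)]);go("plug","plug",[(s,0)])
go("stampT","stamp_tray",[(s,0)],0);go("statT","stationery_tray",[(t,0)],0);go("charT","charger_tray",[(s,0),(t,0)],0)
go("stk","sticky_block",[(t,0)])
E
```

```text
long [ 374.07 -306.11   -6.82    0.9 ]
pinkR [ 461.04 -299.36  116.1     0.67]
short [446.42 -63.28 -12.88   0.85]
pinkL [342.62  13.12   9.79   0.89]
pinkL [342.08  14.29   8.96   0.83]
turq [349.24 100.1  147.57   0.85]
turq [349.17 101.48 -27.53   0.89]
glue [421.01 173.49  -2.03   0.87]
glue [420.11 175.35 -18.3    0.92]
roller [437.61  64.35  12.46   0.72]
roller [435.45  69.78   8.64   0.75]
plug [ 413.68 -182.7   -15.9     0.88]
stampT [ 6.2032e+02 -2.8418e+02  2.9000e-01  9.3000e-01]
statT [615.64 286.25   2.21   0.96]
charT [619.48  -2.89   9.43   0.94]
charT [618.74  -0.71   9.42   0.78]
stk [358.95 290.58  97.28   0.9 ]
real	0m3.269s
user	0m3.809s
sys	0m0.055s
```

Call:
play_rows --pt "4.0 -4.7 0 0 0" --pt "4.1 -4.7 0 0 0" --pt "4.1 -4.7 0 0 0" --pt "4.1 -4.7 0 0 0" --pt "4.1 -4.7 0 0 0"

```text
t: 1.72
ee_pos: [0.3747, -0.3064, 0.2057]
tcp_rot: [[0.901, 0.433, 0.001], [0.433, -0.901, -0.0], [0.0, 0.001, -1.0]]
ft_force: [1.0, 0.6, 0.3]
finger_gap: 0.0943
gripper_force: 0.0
```

Call:
play_rows --pt "0 0 0 8.6 0" --pt "0 0 0 8.6 0" --pt "0 0 0 8.5 0" --pt "0 0 0 0 0"

```text
t: 2.22
ee_pos: [0.3744, -0.3082, 0.2056]
tcp_rot: [[1.0, 0.0, 0.0], [0.0, -1.0, -0.0], [0.0, 0.0, -1.0]]
ft_force: [-1.3, 0.6, -0.1]
finger_gap: 0.0942
gripper_force: 0.0
```

```bash
cat >> h.py <<'E'
def look(names,pic=None,cam="wrist",minc=.3,yaw={},z={}):
    c=robot.get_calibration(cam); im=robot.read_camera(cam)
    if pic: cv2.imwrite(f"pics/{pic}.png",im)
    s=robot.read_state(); print("tcp",np.round(s["ee_pos"],4),"gap",round(s["finger_gap"],4),"t",s["t"])
    for n in names:
        for d in robot.regions_of(n,cam):
            if d["confidence"]<minc: continue
            q=d["rect"]; x0=ray((q[0]+q[2])/2,(q[1]+q[3])/2,c,.02)
            bgr=np.median(im[d["mask"]],axis=0); edge=q[0]<3 or q[1]<3 or q[2]>557 or q[3]>417
            print(n,round(d["confidence"],2),np.round(q),"bgr",bgr,"EDGE" if edge else "",fit(n,[(d["mask"],c)],x0=x0,yaw=yaw.get(n),z=z.get(n,0)))
E
python3 - <<'E'
from h import *
look(["stamp_long","stamp_short","stamp_tray"],"w1")
E
```

```text
tcp [ 0.3744 -0.3082  0.2056] gap 0.0937 t 2.275
stamp_long 0.76 [246. 183. 300. 218.] bgr [37. 64. 93.]  [ 372.6  -305.3   -10.91    0.93]
stamp_short 0.79 [  0. 205.  34. 236.] bgr [109.   95.  163.5] EDGE [341.    13.54  13.87   0.91]
stamp_short 0.72 [  8. 114.  85. 144.] bgr [27. 36. 99.]  [ 4.4689e+02 -6.5340e+01  1.1000e-01  9.5000e-01]
stamp_short 0.61 [248.  92. 288. 136.] bgr [175. 149. 232.]  [ 461.2  -298.63  118.35    0.92]
stamp_tray 0.93 [169.   0. 335.  60.] bgr [187. 187. 183.] EDGE [ 594.83 -267.45 -160.82    0.76]
```

View pics/w1.png

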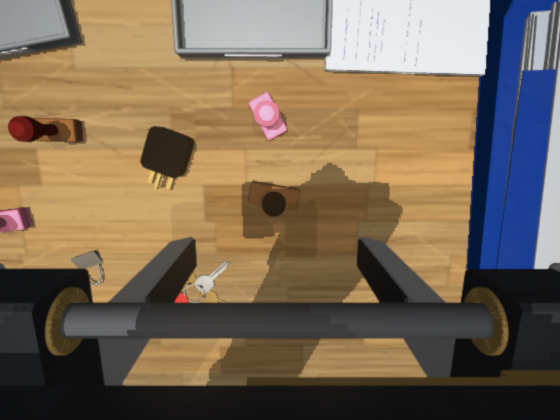

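Call:
play_rows --pt "-0.2 -0.3 5.6 0 0.3" --pt "0 0 5.6 0 0.3" --pt "0 0 5.6 0 0.3" --pt "0 0 0 0 1" --pt "0 0 0 0 1"

```text
t: 3.05
ee_pos: [0.3731, -0.3058, 0.0391]
tcp_rot: [[1.0, -0.0, 0.001], [-0.0, -1.0, -0.001], [0.001, 0.001, -1.0]]
ft_force: [-0.2, 0.5, 0.5]
finger_gap: 0.0492
gripper_force: 0.0
```

Call:
play_rows --pt "0 0 0 0 1" --pt "0 0 0 0 1" --pt "0 0 0 0 1"

```text
t: 3.42
ee_pos: [0.3731, -0.3055, 0.0385]
tcp_rot: [[1.0, -0.001, 0.002], [-0.001, -1.0, -0.001], [0.002, 0.001, -1.0]]
ft_force: [-0.8, 1.4, 11.8]
finger_gap: 0.0235
gripper_force: 30.0
```

Call:
play_rows --pt "0 0 -4 0 1" --pt "0 0 -5 0 1" --pt "0 0 -4 0 1"

```text
t: 3.8
ee_pos: [0.3724, -0.3053, 0.1697]
tcp_rot: [[1.0, -0.001, 0.001], [-0.001, -1.0, -0.001], [0.001, 0.001, -1.0]]
ft_force: [0.1, 0.2, -1.5]
finger_gap: 0.0234
gripper_force: 30.0
```

Call:
play_rows --pt "4 -1.2 0 0 1" --pt "4 -1.2 0 0 1" --pt "4 -1.2 0 0 1" --pt "4 -1.2 0 0 1" --pt "4.2 -1.4 0 0 1"

```text
t: 4.42
ee_pos: [0.5755, -0.2431, 0.1678]
tcp_rot: [[1.0, -0.001, 0.0], [-0.001, -1.0, -0.0], [0.0, 0.0, -1.0]]
ft_force: [0.3, -1.2, -1.0]
finger_gap: 0.023
gripper_force: 30.0
```

Call:
play_rows --pt "0 0 0 0 1" --pt "0 0 0 0 1"

```text
t: 4.68
ee_pos: [0.5738, -0.2436, 0.1674]
tcp_rot: [[1.0, -0.001, -0.001], [-0.001, -1.0, 0.0], [-0.001, -0.0, -1.0]]
ft_force: [-0.0, 0.0, -0.7]
finger_gap: 0.0233
gripper_force: 30.0
```

```bash
python3 - <<'E'
from h import *
look(["stamp_long","stamp_tray"],"w2",yaw={"stamp_tray":0},z={"stamp_long":.13})
E
```

```text
tcp [ 0.5736 -0.244   0.1675] gap 0.0233 t 4.725
stamp_long 0.63 [233. 212. 324. 291.] bgr [21. 29. 38.]  [ 570.25 -243.76   -8.48    0.65]
stamp_tray 0.69 [232.  52. 409. 248.] bgr [116. 112. 110.]  [ 6.1871e+02 -2.8384e+02 -3.0000e-02  9.1000e-01]
```

View pics/w2.png

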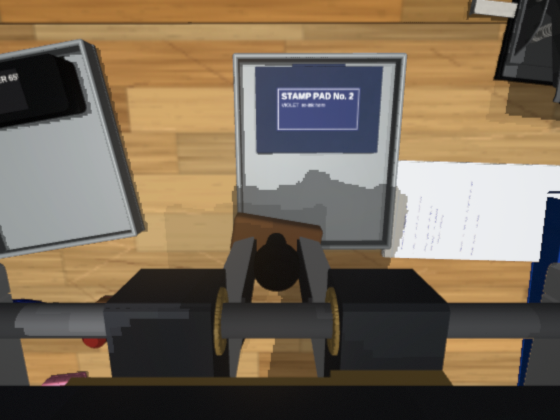

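Call:
play_rows --pt "0.1 -0.1 5 -9 1" --pt "0 0 5 0 1" --pt "0 0 2.0 0 1" --pt "0 0 0.4 0 1" --pt "0 0 0 0 1"

```text
t: 5.45
ee_pos: [0.5762, -0.2428, 0.0449]
tcp_rot: [[0.988, 0.155, 0.002], [0.155, -0.988, -0.001], [0.002, 0.001, -1.0]]
ft_force: [0.5, 0.3, -0.5]
finger_gap: 0.0232
gripper_force: 30.0
```

Call:
play_rows --pt "0 0 0.15 0 1" --pt "0 0 0 0 1"

```text
t: 5.7
ee_pos: [0.5759, -0.2426, 0.0429]
tcp_rot: [[0.988, 0.156, 0.001], [0.156, -0.988, -0.0], [0.001, 0.001, -1.0]]
ft_force: [-0.0, 0.2, -0.4]
finger_gap: 0.0233
gripper_force: 30.0
```

Call:
play_rows --pt "0 0 0 0 0.5" --pt "0 0 0 0 0.5" --pt "0 0 0 0 0.5" --pt "0 0 -5 0 0.5" --pt "0 0 -6 0 0.5"

```text
t: 6.32
ee_pos: [0.5746, -0.2421, 0.1523]
tcp_rot: [[0.988, 0.156, -0.002], [0.156, -0.988, 0.001], [-0.002, -0.001, -1.0]]
ft_force: [0.9, -0.4, 0.3]
finger_gap: 0.0468
gripper_force: 0.0
```

Call:
play_rows --pt "0 0 -4 9 0.3" --pt "-3.2 -4.4 0 0 0.3" --pt "-3.2 -4.4 0 0 0.3" --pt "-3.2 -4.5 0 0 0.3" --pt "-3.2 -4.5 0 0 0.3"

```text
t: 6.95
ee_pos: [0.4464, -0.063, 0.1921]
tcp_rot: [[1.0, -0.001, 0.0], [-0.001, -1.0, -0.0], [0.0, 0.0, -1.0]]
ft_force: [0.5, 0.7, 1.0]
finger_gap: 0.0659
gripper_force: 0.0
```

Call:
play_rows --pt "0 0 0 0 0.3" --pt "0 0 0 0 0.3"

```text
t: 7.2
ee_pos: [0.448, -0.0647, 0.1924]
tcp_rot: [[1.0, -0.001, 0.001], [-0.001, -1.0, -0.0], [0.001, 0.0, -1.0]]
ft_force: [-0.7, 0.1, -0.1]
finger_gap: 0.0655
gripper_force: 0.0
```

```bash
python3 - <<'E'
from h import *
look(["stamp_short","stamp_long","roller","glue","plug"],"w3",z={"stamp_long":.004})
E
```

```text
tcp [ 0.4481 -0.065   0.1922] gap 0.0656 t 7.25
stamp_short 0.87 [255. 187. 298. 221.] bgr [ 45.  74. 111.]  [446.43 -63.48  -2.24   0.92]
stamp_short 0.77 [205. 269. 233. 306.] bgr [135. 118. 198.]  [ 349.82   -3.01 -108.63    0.4 ]
stamp_short 0.6 [122. 261. 159. 292.] bgr [121.5 128.5  58. ]  [3.4881e+02 9.9120e+01 1.5995e+02 3.1000e-01]
stamp_long 0.59 [418.  48. 497.  89.] bgr [38. 60. 77.]  [ 5.7512e+02 -2.4131e+02  4.1000e-01  9.1000e-01]
roller 0.9 [127. 184. 207. 230.] bgr [159.  60.  59.]  [436.27  64.95  13.16   0.9 ]
roller 0.51 [256. 183. 297. 221.] bgr [ 44.  72. 111.]  [438.94 -46.73  12.57   0.49]
roller 0.39 [  4. 234.  24. 298.] bgr [60. 89. 99.]  [374.38 271.96 -66.38   0.69]
glue 0.95 [  5. 207.  86. 253.] bgr [ 86. 102.  73.]  [ 421.76  171.18 -157.72    0.95]
plug 0.95 [356. 192. 410. 253.] bgr [18. 21. 25.]  [ 413.82 -181.64  -23.08    0.88]
```

View pics/w3.png

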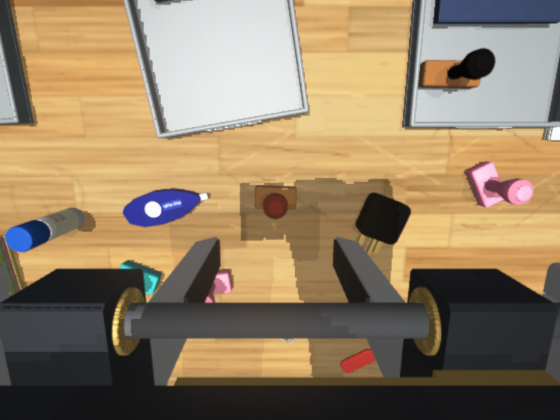

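Call:
play_rows --pt "-0.2 -0.1 5 0 0.3" --pt "0 0 5 0 0.3" --pt "0 0 5.4 0 0.3" --pt "0 0 0 0 1" --pt "0 0 0 0 1"

```text
t: 8.12
ee_pos: [0.4464, -0.0635, 0.0394]
tcp_rot: [[1.0, -0.001, 0.001], [-0.001, -1.0, 0.0], [0.001, -0.0, -1.0]]
ft_force: [1.0, 0.2, 0.2]
finger_gap: 0.0496
gripper_force: 0.0
```

Call:
play_rows --pt "0 0 0 0 1" --pt "0 0 0 0 1" --pt "0 0 0 0 1"

```text
t: 8.5
ee_pos: [0.4464, -0.0634, 0.039]
tcp_rot: [[1.0, -0.001, 0.002], [-0.001, -1.0, -0.0], [0.002, 0.0, -1.0]]
ft_force: [-1.3, -0.8, 12.4]
finger_gap: 0.0232
gripper_force: 30.0
```

Call:
play_rows --pt "0 0 -4 0 1" --pt "0 0 -5 0 1" --pt "0 0 -4 0 1"

```text
t: 8.88
ee_pos: [0.4457, -0.0633, 0.1702]
tcp_rot: [[1.0, -0.001, 0.001], [-0.001, -1.0, -0.0], [0.001, 0.0, -1.0]]
ft_force: [0.1, -0.5, -1.0]
finger_gap: 0.0231
gripper_force: 30.0
```

Call:
play_rows --pt "2.6 5.2 0 0 1" --pt "2.6 5.2 0 0 1" --pt "2.6 5.2 0 0 1" --pt "2.6 5.2 0 0 1" --pt "2.5 5.2 0 0 1"

```text
t: 9.5
ee_pos: [0.575, -0.3251, 0.1683]
tcp_rot: [[1.0, -0.001, 0.0], [-0.001, -1.0, 0.0], [0.0, -0.0, -1.0]]
ft_force: [0.0, 0.1, -0.7]
finger_gap: 0.023
gripper_force: 30.0
```

Call:
play_rows --pt "0 0 0 -2 1" --pt "0 0 5 0 1" --pt "0 0 5 0 1" --pt "0 0 2 0 1" --pt "0 0 0 0 1"

```text
t: 10.12
ee_pos: [0.574, -0.3228, 0.0476]
tcp_rot: [[0.999, 0.035, -0.001], [0.035, -0.999, 0.001], [-0.001, -0.001, -1.0]]
ft_force: [-0.7, -0.3, -0.1]
finger_gap: 0.0234
gripper_force: 30.0
```

Lower about 4 mm more to rest it on the floor, then release.

Call:
play_rows --pt "0 0 0.4 0 1" --pt "0 0 0 0 1"

```text
t: 10.38
ee_pos: [0.5751, -0.3237, 0.0454]
tcp_rot: [[0.999, 0.034, 0.002], [0.034, -0.999, -0.001], [0.002, 0.001, -1.0]]
ft_force: [-0.0, -0.1, 0.3]
finger_gap: 0.0234
gripper_force: 30.0
```

Call:
play_rows --pt "0 0 0 0 0.5" --pt "0 0 0 0 0.5" --pt "0 0 0 0 0.5" --pt "0 0 -5 0 0.5" --pt "0 0 -5 0 0.5"

```text
t: 11.0
ee_pos: [0.574, -0.3232, 0.1449]
tcp_rot: [[0.999, 0.034, -0.001], [0.034, -0.999, 0.001], [-0.001, -0.001, -1.0]]
ft_force: [0.8, -0.4, 0.1]
finger_gap: 0.0469
gripper_force: 0.0
```

Call:
play_rows --pt "0 0 -5 2 0.5" --pt "0 0 0 0 0.5"

```text
t: 11.25
ee_pos: [0.5763, -0.3243, 0.1985]
tcp_rot: [[1.0, -0.001, 0.006], [-0.001, -1.0, -0.003], [0.006, 0.003, -1.0]]
ft_force: [0.2, 0.0, -0.5]
finger_gap: 0.047
gripper_force: 0.0
```

```bash
python3 - <<'E'
from h import *
look(["stamp_short","stamp_long"],"w4",z={"stamp_long":.004,"stamp_short":.004})
E
```

```text
tcp [ 0.5752 -0.3238  0.1959] gap 0.0469 t 11.3
stamp_short 0.8 [238. 265. 273. 300.] bgr [136. 115. 198.]  [ 463.57 -299.28  -68.89    0.59]
stamp_short 0.61 [258. 185. 296. 218.] bgr [ 61.  79. 110.]  [ 5.7563e+02 -3.2406e+02 -1.1000e-01  9.1000e-01]
stamp_short 0.53 [ 27. 359.  42. 385.] bgr [ 76.  67. 115.]  [3.4407e+02 1.0340e+01 1.2930e+01 2.7000e-01]
stamp_long 0.68 [176. 185. 231. 220.] bgr [ 66.  93. 122.]  [ 575.05 -243.27    0.79    0.94]
```

View pics/w4.png

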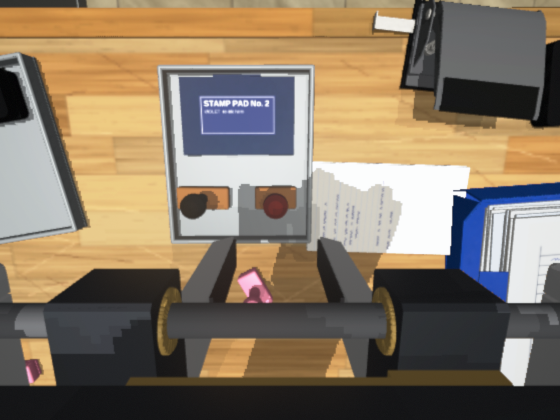

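Call:
play_rows --pt "-1.7 -5.5 0 0 0.3" --pt "-1.7 -5.5 0 0 0.3" --pt "-1.7 -5.5 0 0 0.3" --pt "-1.7 -5.5 0 0 0.3" --pt "-1.7 -5.5 0 0 0.3"

```text
t: 12.02
ee_pos: [0.4881, -0.0467, 0.1928]
tcp_rot: [[1.0, -0.001, -0.002], [-0.001, -1.0, 0.0], [-0.002, -0.0, -1.0]]
ft_force: [0.2, 1.1, -0.6]
finger_gap: 0.0659
gripper_force: 0.0
```

Call:
play_rows --pt "-1.7 -5.5 0 0 0.3" --pt "-1.7 -5.5 0 0 0.3" --pt "-1.7 -5.5 0 0 0.3" --pt "-1.8 -5.6 0 0 0.3" --pt "0 0 0 0 0.3"

```text
t: 12.65
ee_pos: [0.4187, 0.1762, 0.1931]
tcp_rot: [[1.0, 0.006, -0.002], [0.006, -1.0, 0.0], [-0.002, -0.0, -1.0]]
ft_force: [-0.2, -0.9, 0.0]
finger_gap: 0.0656
gripper_force: 0.0
```

Call:
play_rows --pt "0 0 0 0 0.3" --pt "0 0 0 0 0.3"

```text
t: 12.9
ee_pos: [0.4209, 0.1715, 0.1935]
tcp_rot: [[1.0, -0.003, -0.001], [-0.003, -1.0, -0.0], [-0.001, 0.0, -1.0]]
ft_force: [0.0, 0.5, 0.0]
finger_gap: 0.0658
gripper_force: 0.0
```

```bash
python3 - <<'E'
from h import *
look(["glue","roller","stationery_tray","mug"],"w5",yaw={"stationery_tray":0})
E
```

```text
tcp [0.421  0.1716 0.1936] gap 0.0658 t 12.95
glue 0.85 [262. 183. 288. 225.] bgr [122.  75.  54.]  [ 421.51  173.41 -132.5     0.91]
roller 0.63 [331. 164. 418. 207.] bgr [100.  42.  36.]  [435.09  66.47  12.45   0.9 ]
stationery_tray 0.92 [ 75.   0. 248. 106.] bgr [216. 216. 211.] EDGE [617.07 285.77   1.71   0.98]
mug 0.69 [  0.  91.  29. 188.] bgr [88. 95. 99.] EDGE [497.28 483.32 117.71   0.83]
mug 0.35 [331. 165. 415. 204.] bgr [101.  42.  36.]  [ 4.2006e+02  6.9690e+01 -4.9260e+01  3.5000e-01]
```

Call:
play_rows --pt "0 -0.2 5 0 0.3" --pt "0 0 5 0 0.3" --pt "0 0 5.2 0 0.3" --pt "0 0 0 0 1" --pt "0 0 0 0 1"

```text
t: 13.78
ee_pos: [0.4215, 0.1751, 0.0435]
tcp_rot: [[1.0, -0.001, 0.001], [-0.001, -1.0, 0.0], [0.001, -0.0, -1.0]]
ft_force: [-0.5, 0.2, 0.5]
finger_gap: 0.0491
gripper_force: 0.0
```

Call:
play_rows --pt "0 0 0 0 1" --pt "0 0 0 0 1" --pt "0 0 0 0 1"

```text
t: 14.15
ee_pos: [0.4216, 0.1749, 0.043]
tcp_rot: [[1.0, -0.001, 0.002], [-0.001, -1.0, 0.001], [0.002, -0.001, -1.0]]
ft_force: [-0.3, -1.8, 11.5]
finger_gap: 0.0248
gripper_force: 30.0
```

Call:
play_rows --pt "0 0 -4 0 1" --pt "0 0 -4 0 1" --pt "4.5 -2.1 0 0 1" --pt "4.5 -2.1 0 0 1" --pt "4.6 -2.2 0 0 1"

```text
t: 14.78
ee_pos: [0.5584, 0.239, 0.1227]
tcp_rot: [[1.0, -0.001, 0.001], [-0.001, -1.0, 0.0], [0.001, -0.0, -1.0]]
ft_force: [1.0, 0.4, 0.7]
finger_gap: 0.0248
gripper_force: 30.0
```

Call:
play_rows --pt "0 0 0 0 1" --pt "0 0 4 0 1" --pt "0 0 3 0 1" --pt "0 0 0 0 1"

```text
t: 15.28
ee_pos: [0.555, 0.2377, 0.0505]
tcp_rot: [[1.0, -0.001, -0.003], [-0.001, -1.0, -0.002], [-0.003, 0.002, -1.0]]
ft_force: [0.4, 0.8, -0.6]
finger_gap: 0.0247
gripper_force: 30.0
```

Call:
play_rows --pt "0 0 0.35 0 1" --pt "0 0 0 0 1"

```text
t: 15.52
ee_pos: [0.5573, 0.2388, 0.0497]
tcp_rot: [[1.0, -0.001, 0.001], [-0.001, -1.0, 0.001], [0.001, -0.001, -1.0]]
ft_force: [0.2, 0.1, -0.1]
finger_gap: 0.0251
gripper_force: 30.0
```

Call:
play_rows --pt "0 0 0.25 0 1" --pt "0 0 0 0 1"

```text
t: 15.78
ee_pos: [0.5575, 0.2387, 0.047]
tcp_rot: [[1.0, -0.001, 0.002], [-0.001, -1.0, 0.0], [0.002, -0.0, -1.0]]
ft_force: [-0.7, -1.0, 8.8]
finger_gap: 0.0253
gripper_force: 30.0
```

Call:
play_rows --pt "0 0 0 0 0.5" --pt "0 0 0 0 0.5" --pt "0 0 0 0 0.5" --pt "0 0 -5 0 0.3" --pt "0 0 -5 0 0.3"

```text
t: 16.4
ee_pos: [0.5563, 0.2385, 0.1468]
tcp_rot: [[1.0, -0.001, -0.001], [-0.001, -1.0, -0.0], [-0.001, 0.0, -1.0]]
ft_force: [1.1, -0.2, -0.9]
finger_gap: 0.0634
gripper_force: 0.0
```

Call:
play_rows --pt "0 0 -5 0 0.3" --pt "-3.0 4.3 0 0 0.3" --pt "-3.0 4.3 0 0 0.3" --pt "-3.1 4.3 0 0 0.3" --pt "-3.1 4.4 0 0 0.3"

```text
t: 17.02
ee_pos: [0.4335, 0.0644, 0.196]
tcp_rot: [[1.0, -0.001, 0.0], [-0.001, -1.0, 0.0], [0.0, -0.0, -1.0]]
ft_force: [1.1, -0.6, 0.8]
finger_gap: 0.066
gripper_force: 0.0
```

```bash
python3 - <<'E'
from h import *
print(robot.read_state()["joint_pos"])
look(["glue","roller"],"w6",z={"glue":.004},yaw={"roller":.2})
E
```

```text
[   3.96760976    3.70784406  -21.50263761  120.4362909     1.63558517
   56.11182203 -108.45305431]
tcp [0.4299 0.0592 0.1955] gap 0.0654 t 17.075
glue 0.95 [ 50.  48. 123.  95.] bgr [ 99. 104.  53.]  [555.96 235.61  29.01   0.93]
roller 0.94 [238. 172. 322. 215.] bgr [98. 51. 53.]  [435.54  66.56  13.18   0.94]
```

View pics/w6.png

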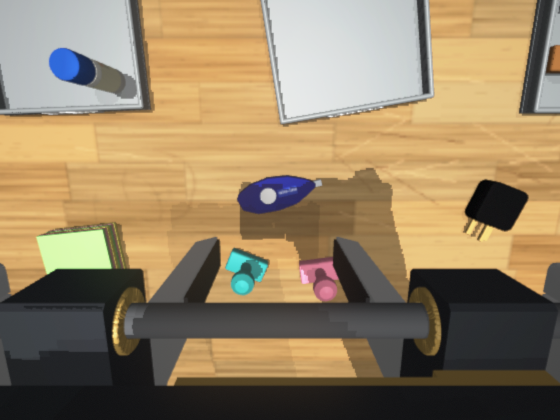

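Call:
play_rows --pt "0 0 0 -10.3 0.2" --pt "0 0 0 -10.3 0.2" --pt "0 0 0 -10.3 0.2" --pt "0 0 0 -10.3 0.2" --pt "0 0 0 -10.3 0.2"

```text
t: 17.8
ee_pos: [0.4353, 0.0667, 0.1961]
tcp_rot: [[0.618, 0.787, 0.0], [0.787, -0.618, 0.001], [0.001, -0.0, -1.0]]
ft_force: [-0.2, 0.0, 0.3]
finger_gap: 0.0754
gripper_force: 0.0
```

Call:
play_rows --pt "0 0 0 -10.3 0.2" --pt "0 0 0 -10.3 0.2" --pt "0 0 0 -10.3 0.2" --pt "0 0 0 -10.3 0.2" --pt "0 0 0 -10.3 0.2"

```text
t: 18.42
ee_pos: [0.4352, 0.0667, 0.196]
tcp_rot: [[-0.231, 0.973, 0.0], [0.973, 0.231, 0.001], [0.001, 0.0, -1.0]]
ft_force: [1.0, -0.6, 0.2]
finger_gap: 0.0749
gripper_force: 0.0
```

Call:
play_rows --pt "0 0 0 0 0.2" --pt "0 0 0 0 0.2"

```text
t: 18.68
ee_pos: [0.4349, 0.0661, 0.196]
tcp_rot: [[-0.22, 0.975, -0.0], [0.975, 0.22, 0.0], [0.0, 0.0, -1.0]]
ft_force: [-0.3, 0.4, 1.1]
finger_gap: 0.0751
gripper_force: 0.0
```

```bash
cat >> h.py <<'E'
def delta(x,y,z=None):
    s=robot.read_state();d=np.array([x/1e3,y/1e3,s["ee_pos"][2] if z is None else z/1e3])-s["ee_pos"]
    print("tool cm",np.round(s["tcp_rot"].T@d*100,2),"tool x yaw",np.degrees(np.arctan2(*s["tcp_rot"][[1,0],0])))
E
python3 - <<'E'
from h import *
look(["roller"],yaw={"roller":.2})
delta(435.5,66.5,3)
print(robot.read_state()["joint_pos"][6])
E
```

```text
tcp [0.4349 0.066  0.196 ] gap 0.0753 t 18.725
roller 0.65 [261. 152. 293. 242.] bgr [146.  58.  56.]  [435.38  67.27  13.64   0.92]
tool cm [ 0.04  0.08 19.3 ] tool x yaw 102.80443582073117
-6.278968322748969
```

Call:
play_rows --pt "0.1 0.1 5 0 0.2" --pt "0 0 5 0 0.2" --pt "0 0 5 0 0.2" --pt "0 0 3.5 0 0.2" --pt "0 0 0.6 0 0.2"

```text
t: 19.4
ee_pos: [0.4341, 0.0669, 0.0034]
tcp_rot: [[-0.223, 0.975, -0.004], [0.975, 0.223, -0.0], [0.001, -0.004, -1.0]]
ft_force: [-0.4, -0.4, 0.2]
finger_gap: 0.0748
gripper_force: 0.0
```

Call:
play_rows --pt "0 0 0 0 0.2" --pt "0 0 0 0 0.2"

```text
t: 19.65
ee_pos: [0.4364, 0.067, 0.0063]
tcp_rot: [[-0.224, 0.975, 0.002], [0.975, 0.224, 0.0], [-0.0, 0.002, -1.0]]
ft_force: [-0.3, -0.4, -1.2]
finger_gap: 0.075
gripper_force: 0.0
```

Call:
play_rows --pt "0 0 0.25 0 0.2" --pt "0 0 0 0 1" --pt "0 0 0 0 1" --pt "0 0 0 0 1" --pt "0 0 0 0 1"

```text
t: 20.27
ee_pos: [0.4354, 0.0669, 0.0025]
tcp_rot: [[-0.224, 0.975, 0.0], [0.975, 0.224, 0.0], [0.0, 0.0, -1.0]]
ft_force: [0.1, 0.7, 0.5]
finger_gap: 0.0387
gripper_force: 0.1
```

Call:
play_rows --pt "0 0 0 0 1" --pt "0 0 0 0 1"

```text
t: 20.52
ee_pos: [0.4354, 0.0669, 0.0025]
tcp_rot: [[-0.224, 0.975, -0.0], [0.975, 0.224, 0.0], [0.0, 0.0, -1.0]]
ft_force: [-1.0, -0.6, 0.4]
finger_gap: 0.0377
gripper_force: 29.9
```

Call:
play_rows --pt "0 0 -4 0 1" --pt "0 0 -6 5.5 1" --pt "0 0 -6 5.5 1"

```text
t: 20.9
ee_pos: [0.4349, 0.067, 0.1642]
tcp_rot: [[-0.031, 1.0, -0.001], [1.0, 0.031, 0.001], [0.001, -0.001, -1.0]]
ft_force: [1.4, -0.4, 0.0]
finger_gap: 0.0375
gripper_force: 29.9
```

Call:
play_rows --pt "4.5 3.9 0 0 1" --pt "4.5 3.9 0 0 1" --pt "4.5 3.9 0 0 1" --pt "4.5 3.9 0 0 1" --pt "4.5 3.9 0 0 1"

```text
t: 21.52
ee_pos: [0.6237, 0.2997, 0.1622]
tcp_rot: [[-0.034, 0.999, -0.0], [0.999, 0.034, -0.0], [-0.0, -0.0, -1.0]]
ft_force: [0.6, -0.5, -0.1]
finger_gap: 0.0378
gripper_force: 29.9
```

Call:
play_rows --pt "0 0 0 0 1" --pt "0 0 0 0 1"

```text
t: 21.78
ee_pos: [0.6221, 0.298, 0.1618]
tcp_rot: [[-0.034, 0.999, -0.001], [0.999, 0.034, -0.001], [-0.001, -0.001, -1.0]]
ft_force: [-0.2, -0.0, -0.2]
finger_gap: 0.0375
gripper_force: 29.9
```

```bash
python3 - <<'E'
from h import *
look(["roller","glue","stationery_tray"],"w7",yaw={"roller":0,"stationery_tray":0},z={"roller":.155,"glue":.004})
delta(622,300,7)
E
```

```text
tcp [0.6222 0.2974 0.1622] gap 0.0372 t 21.825
roller 0.86 [243. 177. 309. 346.] bgr [127.  60.  48.]  [ 6.2127e+02  2.8474e+02 -1.9900e+00  5.9000e-01]
roller 0.7 [269. 371. 337. 377.] bgr [80. 85. 93.]  [677.5  103.1    3.68   0.  ]
glue 0.74 [194. 241. 220. 282.] bgr [103. 115. 122.]  [ 5.6349e+02  2.5726e+02 -6.7750e+01  2.7000e-01]
stationery_tray 0.63 [175. 130. 373. 288.] bgr [176. 183. 187.]  [617.17 338.43   2.76   0.64]
tool cm [ 0.29 -0.06 15.6 ] tool x yaw 91.89427477970264
```

View pics/w7.png

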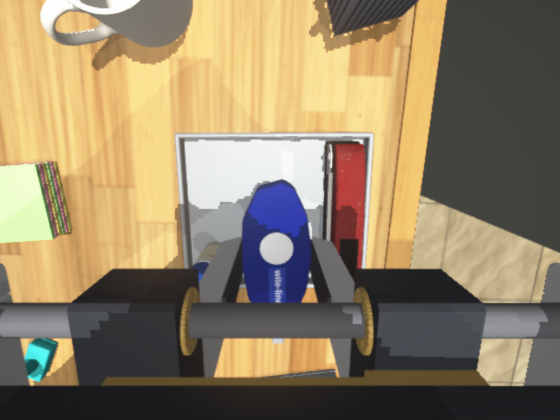

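Call:
play_rows --pt "0.2 -0.5 5 0 1" --pt "0 0 5 0 1" --pt "0 0 4 0 1" --pt "0 0 1.2 0 1" --pt "0 0 0 0 1"

```text
t: 22.6
ee_pos: [0.6177, 0.3001, 0.0111]
tcp_rot: [[-0.034, 0.999, 0.0], [0.999, 0.034, 0.0], [0.0, 0.0, -1.0]]
ft_force: [-0.1, 0.2, 0.4]
finger_gap: 0.0377
gripper_force: 29.9
```

Call:
play_rows --pt "0 0 0 0 1"

```text
t: 22.72
ee_pos: [0.6187, 0.3007, 0.0126]
tcp_rot: [[-0.034, 0.999, 0.002], [0.999, 0.034, 0.001], [0.001, 0.002, -1.0]]
ft_force: [-0.5, 1.0, 1.1]
finger_gap: 0.0374
gripper_force: 29.9
```

Call:
play_rows --pt "0 0 0.4 0 1" --pt "0 0 0 0 1" --pt "0 0 0 0 1"

```text
t: 23.1
ee_pos: [0.6177, 0.3003, 0.0068]
tcp_rot: [[-0.034, 0.999, 0.0], [0.999, 0.034, 0.0], [0.0, 0.0, -1.0]]
ft_force: [-0.3, -0.5, -0.3]
finger_gap: 0.0375
gripper_force: 29.9
```

Call:
play_rows --pt "0 0 0 0 0.45" --pt "0 0 0 0 0.45" --pt "0 0 0 0 0.45" --pt "0 0 -4 0 0.45" --pt "0 0 -5 0 0.45"

```text
t: 23.72
ee_pos: [0.6168, 0.2999, 0.0965]
tcp_rot: [[-0.034, 0.999, -0.002], [0.999, 0.034, -0.001], [-0.001, -0.002, -1.0]]
ft_force: [1.4, -0.9, 0.8]
finger_gap: 0.0516
gripper_force: 0.0
```

Call:
play_rows --pt "0 0 -5 0 0.45" --pt "0 0 -5 0 0.45" --pt "0 0 0 0 0.1" --pt "0 0 0 0 0.1"

```text
t: 24.22
ee_pos: [0.6174, 0.3, 0.1961]
tcp_rot: [[-0.034, 0.999, -0.0], [0.999, 0.034, -0.0], [-0.0, -0.0, -1.0]]
ft_force: [-0.4, 0.9, -0.4]
finger_gap: 0.0683
gripper_force: 0.0
```

```bash
python3 - <<'E'
from h import *
print(robot.read_state()["joint_pos"][6])
look(["roller","glue","stationery_tray"],"w8",yaw={"roller":0,"stationery_tray":0},z={"roller":.004,"glue":.004})
delta(414,-182)
E
```

```text
-40.37876540755188
tcp [0.6171 0.2998 0.1954] gap 0.0724 t 24.275
roller 0.78 [262. 156. 292. 247.] bgr [164.  72.  64.]  [617.56 300.22   3.27   0.91]
glue 0.69 [215. 234. 234. 285.] bgr [ 96. 100. 105.]  [ 5.5963e+02  2.4026e+02 -7.1850e+01  4.6000e-01]
stationery_tray 0.72 [189. 131. 370. 279.] bgr [149. 149. 152.]  [619.63 286.68   2.62   0.8 ]
tool cm [-47.47 -21.95   0.07] tool x yaw 91.96281978892665
```

View pics/w8.png

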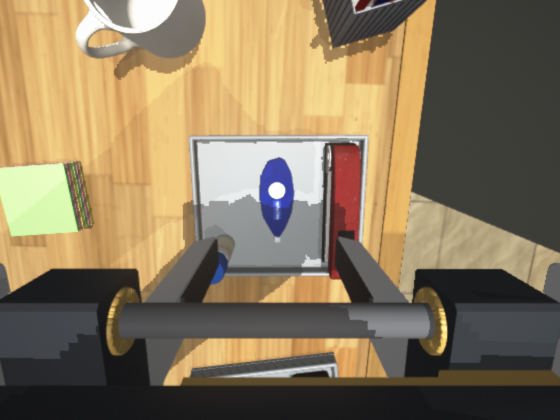

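Call:
play_rows --pt "-5.3 -2.3 0 0 0" --pt "-5.3 -2.3 0 0 0" --pt "-5.3 -2.3 0 0 0" --pt "-5.3 -2.3 0 0 0" --pt "-5.3 -2.3 0 0 0"

```text
t: 25.05
ee_pos: [0.5106, 0.0297, 0.196]
tcp_rot: [[-0.034, 0.999, -0.001], [0.999, 0.034, 0.0], [0.0, -0.001, -1.0]]
ft_force: [1.0, -0.1, 0.3]
finger_gap: 0.0938
gripper_force: 0.0
```

Call:
play_rows --pt "-5.3 -2.3 0 0 0" --pt "-5.3 -2.3 0 0 0" --pt "-5.3 -2.3 0 0 0" --pt "-5.4 -2.6 0 0 0" --pt "0 0 0 10.2 0"

```text
t: 25.68
ee_pos: [0.4217, -0.1884, 0.196]
tcp_rot: [[0.149, 0.989, -0.001], [0.989, -0.149, -0.0], [-0.001, -0.001, -1.0]]
ft_force: [-0.5, 0.6, 0.1]
finger_gap: 0.094
gripper_force: 0.0
```

Call:
play_rows --pt "0 0 0 10.2 0" --pt "0 0 0 10.2 0" --pt "0 0 0 10.2 0" --pt "0 0 0 10.2 0" --pt "0 0 0 10.2 0"

```text
t: 26.3
ee_pos: [0.4237, -0.1845, 0.1959]
tcp_rot: [[0.862, 0.506, -0.001], [0.506, -0.862, 0.0], [-0.001, -0.001, -1.0]]
ft_force: [0.7, -0.3, 0.2]
finger_gap: 0.0937
gripper_force: 0.0
```

Call:
play_rows --pt "0 0 0 10.2 0" --pt "0 0 0 10.2 0" --pt "0 0 0 10.2 0" --pt "0 0 0 10.2 0" --pt "0 0 0 10.2 0"

```text
t: 26.92
ee_pos: [0.4237, -0.1845, 0.1959]
tcp_rot: [[0.936, -0.351, -0.001], [-0.351, -0.936, 0.0], [-0.001, -0.0, -1.0]]
ft_force: [-0.2, -0.1, 0.3]
finger_gap: 0.0942
gripper_force: 0.0
```

Call:
play_rows --pt "0 0 0 0 0" --pt "0 0 0 0 0"

```text
t: 27.18
ee_pos: [0.4239, -0.1845, 0.1963]
tcp_rot: [[0.94, -0.342, -0.0], [-0.342, -0.94, 0.0], [-0.0, -0.0, -1.0]]
ft_force: [-0.0, 0.6, 0.8]
finger_gap: 0.0937
gripper_force: 0.0
```

```bash
python3 - <<'E'
from h import *
look(["plug","charger_tray"],"w9",yaw={"plug":-.35,"charger_tray":.1})
delta(423.5,-185.5,4)
E
```

```text
tcp [ 0.4239 -0.1846  0.1963] gap 0.0942 t 27.225
plug 0.58 [260. 172. 298. 237.] bgr [25. 37. 47.]  [ 412.74 -182.09  -20.54    0.86]
charger_tray 0.92 [  2.   2. 169. 196.] bgr [188. 187. 182.] EDGE [618.94  -3.65   9.64   0.99]
tool cm [-0.02  0.1  19.24] tool x yaw -20.125479280000118
```

View pics/w9.png

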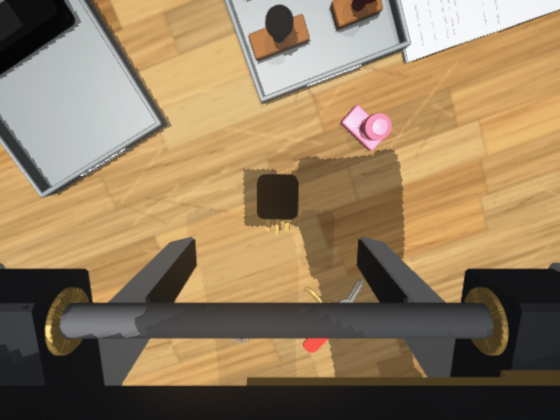

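Call:
play_rows --pt "-0.1 0.1 5 0 0.1" --pt "0 0 5 0 0.1" --pt "0 0 5 0 0.1" --pt "0 0 3.8 0 0.1" --pt "0 0 0 0 0.1"

```text
t: 27.95
ee_pos: [0.421, -0.1846, 0.0066]
tcp_rot: [[0.939, -0.345, -0.004], [-0.345, -0.939, 0.002], [-0.005, -0.0, -1.0]]
ft_force: [0.1, -0.3, 0.7]
finger_gap: 0.0848
gripper_force: 0.0
```

Call:
play_rows --pt "0 0 0.2 0 0.1" --pt "0 0 0 0 0.1"

```text
t: 28.2
ee_pos: [0.4237, -0.1857, 0.0079]
tcp_rot: [[0.938, -0.346, 0.002], [-0.346, -0.938, -0.001], [0.002, -0.0, -1.0]]
ft_force: [0.1, 0.3, 0.0]
finger_gap: 0.0846
gripper_force: 0.0
```

Call:
play_rows --pt "0 0 0 0 1" --pt "0 0 0 0 1" --pt "0 0 0 0 1" --pt "0 0 0 0 1" --pt "0 0 0 0 1"

```text
t: 28.82
ee_pos: [0.4227, -0.1852, 0.0065]
tcp_rot: [[0.938, -0.346, -0.0], [-0.346, -0.938, 0.0], [-0.0, -0.0, -1.0]]
ft_force: [-0.8, 0.8, 3.4]
finger_gap: 0.0454
gripper_force: 30.0
```

Call:
play_rows --pt "0 0 -4 0 1" --pt "0 0 -5 0 1" --pt "0 0 -3 -10 1" --pt "0 0 0 -10 1" --pt "0 0 0 -10 1"

```text
t: 29.45
ee_pos: [0.4227, -0.1853, 0.1269]
tcp_rot: [[0.985, 0.175, 0.001], [0.175, -0.985, -0.0], [0.001, 0.0, -1.0]]
ft_force: [-0.9, 0.9, -1.0]
finger_gap: 0.0458
gripper_force: 30.0
```

Call:
play_rows --pt "4.1 -2.9 0 0 1" --pt "4.1 -2.9 0 0 1" --pt "4.1 -2.9 0 0 1" --pt "4.1 -2.9 0 0 1" --pt "4.0 -3.0 0 0 1"

```text
t: 30.08
ee_pos: [0.5999, -0.0057, 0.1262]
tcp_rot: [[0.986, 0.169, -0.0], [0.169, -0.986, -0.0], [-0.0, -0.0, -1.0]]
ft_force: [-0.1, -0.7, -0.8]
finger_gap: 0.0458
gripper_force: 30.0
```

Call:
play_rows --pt "0 0 0 0 1" --pt "0 0 0 0 1"

```text
t: 30.32
ee_pos: [0.5985, -0.007, 0.1259]
tcp_rot: [[0.986, 0.17, -0.001], [0.17, -0.986, -0.0], [-0.001, 0.0, -1.0]]
ft_force: [-0.6, -0.3, -1.5]
finger_gap: 0.0456
gripper_force: 30.0
```

```bash
python3 - <<'E'
from h import *
look(["plug","charger_tray"],yaw={"plug":.17,"charger_tray":.1},z={"plug":.12})
delta(599,-7,11.5)
E
```

```text
tcp [ 0.5983 -0.0076  0.1261] gap 0.0457 t 30.375
charger_tray 0.84 [181.  70. 378. 286.] bgr [157. 159. 157.]  [667.95   4.77   9.39   0.77]
tool cm [ 0.07 -0.09 11.5 ] tool x yaw 9.675453984210712
```

Call:
play_rows --pt "0 0 5 0 1" --pt "0 0 4 0 1" --pt "0 0 2.2 0 1" --pt "0 0 0 0 1" --pt "0 0 0 0 1"

```text
t: 31.1
ee_pos: [0.5995, -0.0072, 0.0156]
tcp_rot: [[0.986, 0.169, 0.001], [0.169, -0.986, -0.0], [0.001, 0.0, -1.0]]
ft_force: [0.4, 0.3, -1.7]
finger_gap: 0.0458
gripper_force: 30.0
```

Call:
play_rows --pt "0 0 0.2 0 1" --pt "0 0 0 0 1" --pt "0 0 0 0 1"

```text
t: 31.48
ee_pos: [0.5992, -0.0068, 0.0128]
tcp_rot: [[0.986, 0.169, 0.0], [0.169, -0.986, 0.0], [0.0, 0.0, -1.0]]
ft_force: [-0.8, 0.2, -1.6]
finger_gap: 0.0459
gripper_force: 30.0
```

Call:
play_rows --pt "0 0 0.2 0 1" --pt "0 0 0 0 1" --pt "0 0 0 0 1"

```text
t: 31.85
ee_pos: [0.5991, -0.0067, 0.0105]
tcp_rot: [[0.986, 0.169, 0.0], [0.169, -0.986, 0.0], [0.0, -0.0, -1.0]]
ft_force: [1.0, 0.4, 0.4]
finger_gap: 0.0457
gripper_force: 30.0
```

Call:
play_rows --pt "0 0 0 0 0.3" --pt "0 0 0 0 0.3" --pt "0 0 0 0 0.3" --pt "0 0 0 0 0.3" --pt "0 0 -3 0 0.3"

```text
t: 32.48
ee_pos: [0.5975, -0.0068, 0.0391]
tcp_rot: [[0.986, 0.17, -0.004], [0.17, -0.986, 0.0], [-0.004, -0.001, -1.0]]
ft_force: [0.1, 0.4, -0.0]
finger_gap: 0.066
gripper_force: 0.0
```

Call:
play_rows --pt "0 0 -5 0 0.3" --pt "0 0 -5 0 0.3" --pt "0 0 -5 0 0.3" --pt "0 0 -5 0 0.3" --pt "0 0 0 0 0.3"

```text
t: 33.1
ee_pos: [0.6009, -0.0066, 0.2446]
tcp_rot: [[0.986, 0.169, 0.006], [0.169, -0.986, 0.0], [0.006, 0.001, -1.0]]
ft_force: [-0.0, 0.2, -0.3]
finger_gap: 0.0656
gripper_force: 0.0
```

```bash
python3 - <<'E'
from h import *
look(["plug","charger_tray","stamp_long","stamp_short"],"w10",yaw={"plug":.17,"charger_tray":.1},z={"plug":.004,"stamp_long":.004,"stamp_short":.004})
look(["glue","roller","mug","sticky_block"],"s2",cam="scene",z={"glue":.004,"roller":.004})
a=cv2.imread("pics/w10.png");b=cv2.imread("pics/s2.png")
cv2.imwrite("pics/both.png",cv2.resize(np.vstack([a[:300],b[120:400]]),None,fx=1,fy=1))
E
```

```text
tcp [ 0.5998 -0.0068  0.2421] gap 0.0658 t 33.15
plug 0.95 [258. 170. 297. 229.] bgr [58. 58. 58.]  [589.45  -8.26   9.5    0.87]
plug 0.3 [  1.  45. 118. 223.] bgr [208. 207. 201.] EDGE [6.7430e+02 2.9303e+02 2.4880e+01 1.9000e-01]
charger_tray 0.97 [212.  94. 347. 251.] bgr [153. 154. 151.]  [618.98  -3.45   9.61   0.91]
stamp_long 0.63 [426. 226. 483. 263.] bgr [ 51.   78.  105.5]  [ 575.39 -242.64   -3.26    0.88]
stamp_short 0.68 [488. 237. 553. 278.] bgr [ 39.   51.5 133. ]  [ 575.35 -322.54   -1.17    0.91]
stamp_short 0.65 [215. 349. 248. 380.] bgr [139. 122. 206.]  [346.67  13.26   5.32   0.63]
stamp_short 0.5 [179. 343. 191. 359.] bgr [149. 153.  60.]  [ 3.3213e+02  8.0920e+01 -1.0351e+02  1.8000e-01]
tcp [ 0.5985 -0.0068  0.2393] gap 0.0655 t 33.4
glue 0.69 [258. 179. 265. 205.] bgr [127. 139. 143.]  [570.2  248.06 -78.96   0.81]
roller 0.46 [247. 183. 269. 195.] bgr [143.  55.  46.]  [ 6.2807e+02  3.3016e+02 -4.7190e+01  5.0000e-01]
```

View pics/both.png

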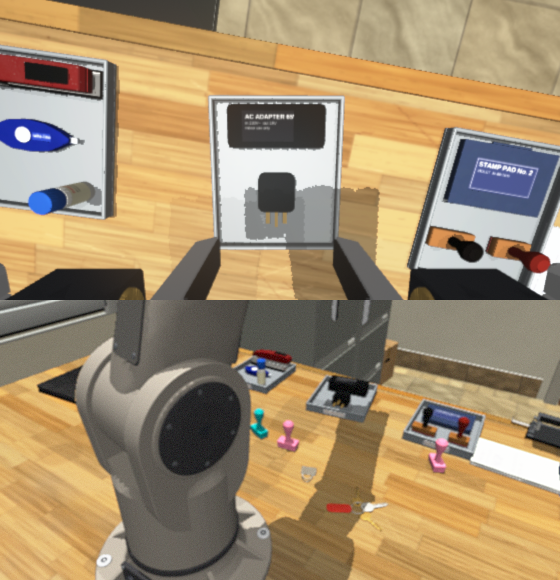

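All five things are in place: the stamps stand at (450,245) and (515,255), the glue stick stands at (60,197), the roller lies flat at (38,135) and the plug lies flat at (277,195). The mug and the sticky notes were not touched, so I am handing in.

```bash
python3 -c "
from rig import robot
print(robot.finish_job())"
```

```text
the job is handed in; nothing more can be done
None
```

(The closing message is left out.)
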